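# Release the plug from the quick coupler

## Task

Two air-line quick couplers are bolted to the bench. Disconnect the brass plug from the one that has it: pull that coupler's spring sleeve fully back until the plug pops out into the gutter, then let go so that the sleeve snaps forward by itself. Leave the plug lying in the gutter and do not pull the empty coupler's sleeve.

Things in the scene. Friction and masses are not known exactly. Their poses are not given: they have to be found in the camera images.
- coupler: the coupler with the plug: base plate 204 x 70 mm, rear block (front face x = 46 mm, top z = 95 mm), level socket looking along its own -x. Origin on the bench under the middle of the sleeve, z up; sleeve axis along x at z = 75 mm. Sleeve at home: x = -28 to +12 mm is 34 mm thick (grip here, across y; both sides free), then a 42 mm thick collar to x = +22 mm. The other coupler is alike but empty
- coupler_sleeve (a joint): how far the dark ribbed sleeve of that coupler is pulled back along the coupler's +x, towards the rear block, in m: 0 home, 0.018 at its stop. A spring resists with 5 N at home, 10 N at the stop; damping adds 3 N at 50 mm/s. Let go, it is home in about 0.2 s. From about 11 mm on the lock inside is open and a small spring drives the plug out within 0.5 s
- plug: loose brass plug, 85 mm long, 70 g: neck locked in the socket, 18 mm hexagon, barbed tail pointing out. Origin on its axis in mid hexagon, own -x towards the tail. Locked, it lies at x = -49, z = 75 mm in the coupler's frame; released, about 20 mm farther out, lying in the aluminium gutter (28 mm wide, floor z = 66, walls to z = 72 mm, x = -38 to -132 mm)
- spare_sleeve (a joint): how far the empty coupler's sleeve is pulled back, in m: 0 = home; to be left there

How it is judged:
By the outcome, as a careful person would: the job done as asked, in the order asked, and still so for the second after the job is handed in, with the robot touching nothing.
It also fails if it takes over 29 s, if anything falls off the work surface, if the arm or the gripper's body presses on something with over 40 N, if the wrist force passes 120 N, or if a joint passes its speed limit or range.

## Robot

A 6-joint arm with a two-finger parallel gripper is mounted at the origin on a cart in front of the work surface, level with it; the furniture and walls round the work are solid. World frame = base frame: x ahead of the robot, y to its left, z up, the work surface at z = 0. Lengths are in mm, angles in rad, forces in N, time in s.
With the tool pointing down it reaches from about 275 to 1000 mm from the base axis. Payload 8.4 kg.
Tool frame: the origin (TCP) lies midway between the tips of the shut fingers; the grasp point (between the pads) lies 19 mm behind it; z points along the fingers, y is the line along which they close (so a half turn about z gives the same grasp; the last joint's range is limited). The gripper opens to 85 mm and grips with 20 to 120 N. Pads are 22 mm wide; open, the fingers measure 114 mm over their backs; the gripper's body (76 mm by 85 mm) begins 54 mm behind the grasp point. The pads swing forward as they close: fully open they stand 13 mm farther back than shut.
Start: joints at [-1.348, 0.353, 1.633, -0, 1.155, -0.002], TCP at [139.318, -609.277, 231.281] pointing down, gripper open.
Joint ranges: [-2.63, 2.63], [-0.92, 2.1], [0.06, 2.66], [-1.3, 4.44], [0, 2.69], [-3.02, 3.02]. Speed limits (rad/s): [2.22, 2.22, 2.79, 3.14, 3.14, 3.14].

## Interface

Orientations are given as [roll, pitch, yaw] about the fixed x, y, z axes, in that order (R = Rz(yaw) Ry(pitch) Rx(roll)).
In Python, from rig import telemetry, optics, r gives the robot as it stands.
- The arm moves only by the tool play_rows, never from a script. Its arguments are lists of equal length, an entry for each row: "dp": the shift along the tool's x, y, z in units of 40 mm (1.0 is 40 mm), a list of three; "rot": the turn, a rotation vector about the tool's x, y, z in units of 6 degrees (1.0 is 6 degrees), a list of three. In form: {"dp": [[tx, ty, tz], ...], "rot": [[ax, ay, az], ...]}. A call has 1 to 5 rows; each row is the pose to reach, as a shift and turn from the pose commanded when the call began, along the tool's axes at that moment; what a row does not reach only later rows make up. A row lasts 1/12 s, in which the tool goes at most 41.7 mm and 7.16 degrees, less where a joint would pass 70% of its speed; a pose out of reach is approached as far as the arm can. A call with a gripper value outside its range is refused whole. "fingers" is the opening, from 0 (shut) to 1 (fully open), set as the call begins (left out, the last holds). The fingers move at their own pace and stop on an object; "grip_force" is the grip in N (left out, the last holds). Time passes only in rows, so rows that repeat a pose let the fingers close. It gives the time, the measured TCP pose, the force, the opening and the grip force at its end, in the units of the state.
- telemetry.sense(): the state, without advancing time (a new reading comes with each control period).
- optics.grab_frame(name): name is "side" or "top" or "wrist"; returns a dict with "color" (400x640x3 uint8, red, green, blue), "mtx" (3x3 intrinsics, pixels), "R" (3x3) and "t" (3): a world point X has camera coordinates R X + t; the wrist camera has in their place "mount" (4x4, takes a point from camera to tool coordinates, whose origin is the TCP and whose axes are the flange's). Camera axes: x right, y down, z forward; pixel columns grow to the right and rows downward; lengths in mm; the calibration is good to about 2 mm. A picture is of the moment at which its call begins: read the wrist's pose just before it. There is no depth.
- r.sign_off(): hands the job in; it is judged then, once.
The state is a dict: "clock": time; "qpos": joint angles; "qvel": joint speeds; "joint_efforts": joint torques, N m; "eef_pos": TCP position; "tcp_rot": TCP orientation; "contact_force": force on the tool from outside, world axes, zero at the start; "wrist_torque": the same for the moment, N m; "opening": opening from 0.0 (shut) to 1.0 (fully open); "grasp_force": force on a finger pad.
Only numpy, scipy, OpenCV 4.12 (cv2) and the standard library are available. Lean on these libraries where they do the work, as an engineer would, in place of code of your own. Each camera call takes 0.05 s, during which the arm holds its last target. There are 200 camera calls.

## Working session

There is one attempt and no reset: what is moved stays moved. The work goes in short steps, Python scripts to look and compute and a tool call to move; the robot and the scene stay as the last step left them, time stands still between calls to the robot, and variables do not carry over. Pictures are saved under pics/ and viewed, at most 10 in all, crops included, and the job is handed in when it is done.

Besides the shell and the picture viewer there is one more tool, called by a JSON object that holds its "fn" and its "kwargs", one argument or row to a line. play_rows: Moves the arm, as the interface text tells. Its arguments: {"type":"object","properties":{"dp":{"type":"array"},"rot":{"type":"array"},"fingers":{"type":"number"},"grip_force":{"type":"number"}},"required":["dp","rot"]}

```bash
mkdir -p pics; python3 - <<'E'
from rig import telemetry, optics, r
import cv2,pickle
s=telemetry.sense(); print(s)
d={}
for n in("side","top"):
    f=optics.grab_frame(n); d[n]=f; cv2.imwrite(f"pics/{n}0.png",f["color"][:,:,::-1]); print(n,f["mtx"],f["R"],f["t"])
pickle.dump(d,open("f0.pkl","wb"))
E
```

```text
{'clock': 0.0, 'qpos': array([-1.34838018e+00,  3.53642632e-01,  1.63416183e+00, -2.21433038e-05,
        1.15518033e+00, -2.38990490e-03]), 'qvel': array([ 1.77714354e-03, -8.78270447e-04, -5.26228765e-04,  2.70902124e-04,
       -1.64827072e-03, -1.09158015e-05]), 'joint_efforts': array([ 1.46666618e-03, -6.05248833e+01, -3.42068732e+01,  1.89991702e-04,
        9.44227329e-03, -1.94000182e-05]), 'eef_pos': array([ 139.21557172, -608.79982352,  230.55327138]), 'tcp_rot': array([-3.14020048e+00,  1.69186147e-05,  2.24815017e-01]), 'contact_force': array([ 0.26261365, -0.69119373, -0.14042441]), 'wrist_torque': array([-0.01146804, -0.0259523 , -0.02030531]), 'grasp_force': 0.0, 'opening': 1.0027267468356391}
side [[438.51471144   0.         319.37441524]
 [  0.         438.51471144 202.93542749]
 [  0.           0.           1.        ]] [[ 0.97454137 -0.22369285 -0.0151865 ]
 [-0.13953757 -0.5521034  -0.82201648]
 [ 0.17549469  0.80320816 -0.56926116]] [-440.39508787  111.65433958  886.14091364]
top [[491.14347867   0.         325.53099537]
 [  0.         491.14347867 198.1860277 ]
 [  0.           0.           1.        ]] [[ 0.01496184 -0.99983855  0.00995069]
 [-0.98432032 -0.01647744 -0.17561889]
 [ 0.1757545  -0.00716708 -0.98440794]] [-14.34968479 447.8006992  845.48832058]
```

View pics/side0.png

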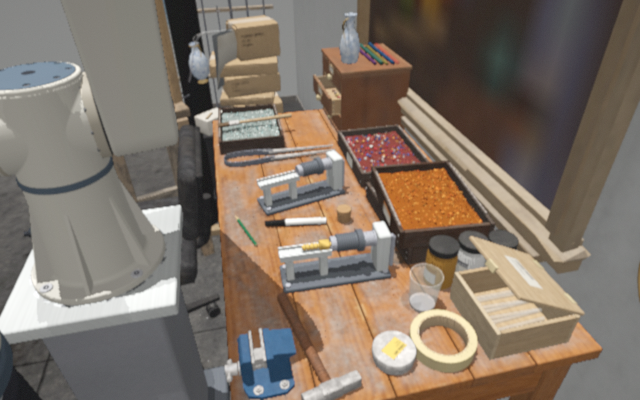

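View pics/top0.png

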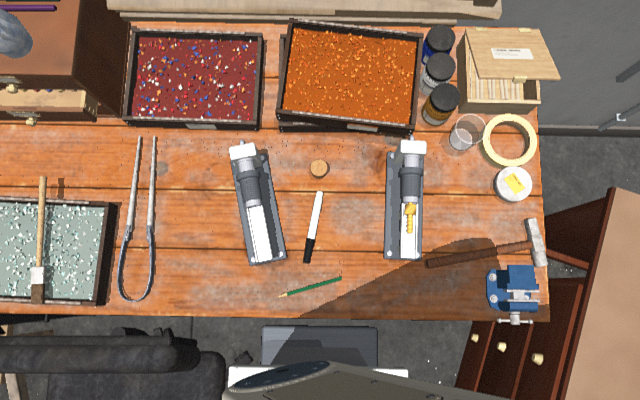

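The coupler with the brass plug is at about (408,190) in the top view and (345,245) in the side view. The empty one is at top (250,190). I'll enlarge both views.

```bash
python3 - <<'E'
import cv2,numpy as np
a=cv2.imread("pics/top0.png")[130:270,375:435]; b=cv2.imread("pics/side0.png")[215:295,270:400]
a=cv2.resize(a,None,fx=4,fy=4,interpolation=cv2.INTER_CUBIC); b=cv2.resize(b,None,fx=4,fy=4,interpolation=cv2.INTER_CUBIC)
c=np.zeros((560,240+520+8,3),np.uint8); c[:560,:240]=a; c[:320,248:]=b; cv2.imwrite("pics/crop0.png",c)
E
```

```text
(no output)
```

View pics/crop0.png

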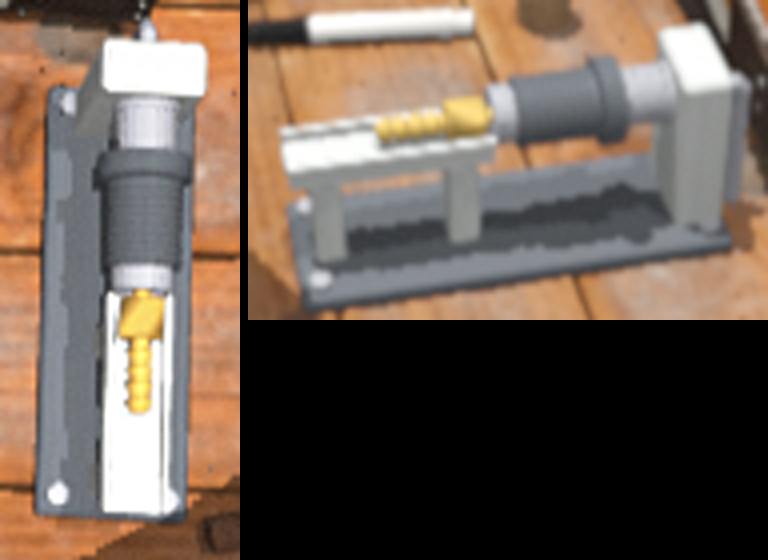

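```bash
cat > h.py <<'E'
import pickle,cv2,numpy as np
def P(f): return f["mtx"]@np.c_[f["R"],f["t"]]
def tri(f,g,a,b):
    X=cv2.triangulatePoints(P(f),P(g),np.float64(a).T.copy(),np.float64(b).T.copy()); return (X[:3]/X[3]).T
def proj(f,X):
    h=(P(f)@np.c_[X,np.ones(len(X))].T); return (h[:2]/h[2]).T
E
python3 - <<'E'
from h import *
d=pickle.load(open("f0.pkl","rb"))
T=np.array([[140,411],[141,313],[141,267],[147,168]])/4+[375,130]
S=np.array([[378-248,130],[466-248,116],[515-248,108],[608-248,97]])/4+[270,215]
X=tri(d["top"],d["side"],T,S);print(X.round(1))
for x,p,q in zip(X,T,S): print(proj(d["top"],[x])-p,proj(d["side"],[x])-q)
v=X[3]-X[0];print(np.degrees(np.arctan2(v[1],v[0])), np.linalg.norm(X-X[0],axis=1))
# base plate corners by z=6 plane: top-view base edges
def ray(f,p,z):
    d_=f["R"].T@np.linalg.solve(f["mtx"],[*p,1]); c=-f["R"].T@f["t"]; return c+d_*(z-c[2])/d_[2]
for p in [(36,512),(186,520),(48,88),(105,500),(105,300),(168,500)]: print(p,ray(d["top"],(p[0]/4+375,p[1]/4+130),6 if p[0] in(36,186,48) else 72).round(1))
E
```

```text
[[ 385.3 -152.5   75. ]
 [ 426.8 -153.4   75.7]
 [ 448.2 -153.8   76. ]
 [ 491.7 -157.    76.4]]
[[ 0.05814076 -0.7467547 ]] [[-0.86962148  0.18112674]]
[[ 0.02571813 -0.26565602]] [[-0.30903443  0.0745865 ]]
[[ 0.10745107 -0.95474003]] [[-1.10315591  0.28130053]]
[[ 0.10103604 -0.75241069]] [[-0.86874729  0.25051313]]
-2.42699777933399 [  0.          41.52530867  62.866323   106.52243299]
(36, 512) [ 344.3 -116.4    6. ]
(186, 520) [ 341.8 -185.3    6. ]
(48, 88) [ 545.4 -123.3    6. ]
(105, 500) [ 346.1 -137.4   72. ]
(105, 300) [ 432.4 -138.5   72. ]
(168, 500) [ 346.5 -164.3   72. ]
```

The coupler sits at about (475.6, -155.6), with its axis yawed about -2° and standing at z ≈ 75.5. I'll move to above the grip.

{"fn": "play_rows", "kwargs": {
  "dp": [
    [0.7,-0.62,0],
    [1.4,-1.24,0],
    [2.1,-1.86,0],
    [2.8,-2.48,0],
    [3.5,-3.1,0]
  ],
  "rot": [
    [0,0,0],
    [0,0,0],
    [0,0,0],
    [0,0,0],
    [0,0,0]
  ],
  "fingers": 1
}}

```text
clock: 0.52
eef_pos: [248.6, -455.5, 230.9]
tcp_rot: [-3.141, 0.0, 0.224]
contact_force: [0.4, 0.0, -1.1]
opening: 0.998
grasp_force: 0.0
```

{"fn": "play_rows", "kwargs": {
  "dp": [
    [0.7,-0.62,0],
    [1.4,-1.24,0],
    [2.1,-1.86,0],
    [2.8,-2.48,0],
    [3.5,-3.1,0]
  ],
  "rot": [
    [0,0,0],
    [0,0,0],
    [0,0,0],
    [0,0,0],
    [0,0,0]
  ]
}}

```text
clock: 0.93
eef_pos: [357.5, -303.4, 231.2]
tcp_rot: [-3.141, 0.0, 0.225]
contact_force: [0.3, -0.5, -0.9]
opening: 1.0
grasp_force: 0.0
```

{"fn": "play_rows", "kwargs": {
  "dp": [
    [0.7,-0.6,0],
    [1.4,-1.2,0],
    [2.1,-1.8,0],
    [2.8,-2.4,0],
    [3.5,-3.0,0]
  ],
  "rot": [
    [0,0,0.5],
    [0,0,1],
    [0,0,1.5],
    [0,0,2],
    [0,0,2.48]
  ]
}}

```text
clock: 1.35
eef_pos: [467.3, -155.1, 231.2]
tcp_rot: [-3.142, 0.0, -0.037]
contact_force: [1.1, -0.6, 0.3]
opening: 0.998
grasp_force: 0.0
```

```bash
python3 - <<'E'
from rig import telemetry, optics, r
import cv2,pickle
s=telemetry.sense(); f=optics.grab_frame("wrist"); print(s["eef_pos"],s["tcp_rot"],f["mtx"],f["mount"])
pickle.dump((s,f),open("w1.pkl","wb")); cv2.imwrite("pics/w1.png",f["color"][:,:,::-1])
E
```

```text
[ 467.30973161 -155.14612784  231.19817169] [-3.14158697e+00  1.73210950e-04 -3.74568632e-02] [[321.5243308    0.         320.12362509]
 [  0.         321.5243308  197.47668835]
 [  0.           0.           1.        ]] [[ 1.31438566e-04 -9.53337423e-01 -3.01906842e-01  7.71204688e+01]
 [ 9.99999936e-01  2.25951977e-04 -2.78131880e-04  9.90872765e-01]
 [ 3.33369977e-04 -3.01906786e-01  9.53337391e-01 -1.42325498e+02]
 [ 0.00000000e+00  0.00000000e+00  0.00000000e+00  1.00000000e+00]]
```

View pics/w1.png

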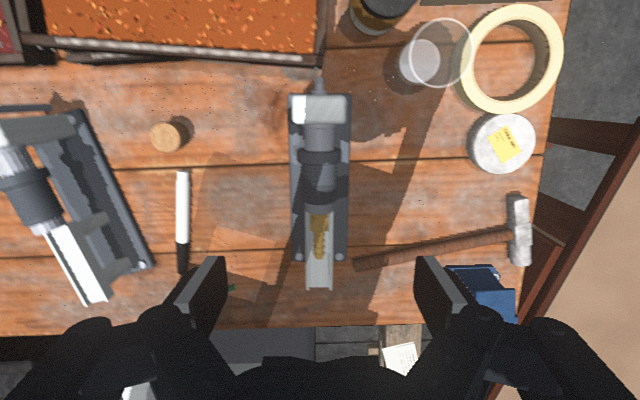

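The wrist view shows the brass plug at about (319,232), the sleeve at (320,180) and the collar at (321,156), centred between the fingers. I'll compare this with the prediction.

```bash
python3 - <<'E'
from h import *
from scipy.spatial.transform import Rotation as Ro
s,f=pickle.load(open("w1.pkl","rb")); M=np.eye(4); M[:3,:3]=Ro.from_euler("xyz",s["tcp_rot"]).as_matrix(); M[:3,3]=s["eef_pos"]
W=np.linalg.inv(M@f["mount"]); g=dict(mtx=f["mtx"],R=W[:3,:3],t=W[:3,3])
o=np.array([475.6,-155.6]); a=-.035
for n,x,z in [("tail",-92,75),("hex",-49,75),("front",-28,92),("collar front",12,96),("collar rear",22,96),("block top front",46,95)]:
    print(n,proj(g,[[o[0]+x*np.cos(a),o[1]+x*np.sin(a),z]]).round(1))
c=f["color"][80:300,275:365,::-1]; c=cv2.resize(c,None,fx=2.7*1,fy=2.7,interpolation=cv2.INTER_CUBIC); cv2.imwrite("pics/w1c.png",cv2.convertScaleAbs(c,alpha=1.6))
E
```

```text
tail [[319.6 258.4]]
hex [[319.5 219.7]]
front [[319.4 205.3]]
collar front [[319.2 163.6]]
collar rear [[319.2 152.3]]
block top front [[319.1 123.9]]
```

View pics/w1c.png

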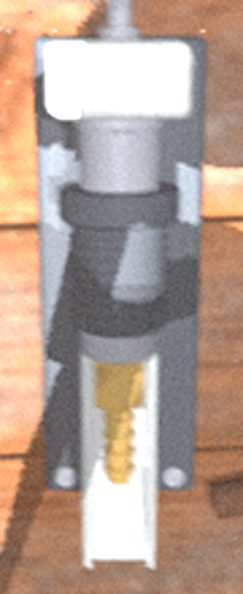

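The prediction matches to about 1 px, so I'll descend.

{"fn": "play_rows", "kwargs": {
  "dp": [
    [0,0,0.9],
    [0,0,1.8],
    [0,0,2.7],
    [0,0,3.3],
    [0,0,3.6]
  ],
  "rot": [
    [0,0,0],
    [0,0,0],
    [0,0,0],
    [0,0,0],
    [0,0,0]
  ]
}}

```text
clock: 1.82
eef_pos: [464.5, -156.1, 83.9]
tcp_rot: [-3.14, 0.005, -0.034]
contact_force: [-1.1, 1.2, 0.3]
opening: 1.002
grasp_force: 0.0
```

{"fn": "play_rows", "kwargs": {
  "dp": [
    [0,0,0.3],
    [0,0,0.6],
    [0,0,0.8],
    [0,0,0.8],
    [0,0,0.8]
  ],
  "rot": [
    [0,0,0],
    [0,0,0],
    [0,0,0],
    [0,0,0],
    [0,0,0]
  ]
}}

```text
clock: 2.23
eef_pos: [466.5, -156.9, 55.1]
tcp_rot: [-3.141, 0.001, -0.035]
contact_force: [-0.3, -0.2, 0.2]
opening: 1.0
grasp_force: 0.0
```

{"fn": "play_rows", "kwargs": {
  "dp": [
    [0,0,0],
    [0,0,0],
    [0,0,0],
    [0,0,0],
    [0,0,0]
  ],
  "rot": [
    [0,0,0],
    [0,0,0],
    [0,0,0],
    [0,0,0],
    [0,0,0]
  ],
  "fingers": 0,
  "grip_force": 45
}}

```text
clock: 2.65
eef_pos: [466.9, -155.0, 56.1]
tcp_rot: [-3.138, -0.0, -0.038]
contact_force: [-1.7, 13.8, 11.9]
opening: 0.384
grasp_force: 43.5
```

{"fn": "play_rows", "kwargs": {
  "dp": [
    [0,0,0],
    [0,0,0],
    [0,0,0],
    [0,0,0],
    [0,0,0]
  ],
  "rot": [
    [0,0,0],
    [0,0,0],
    [0,0,0],
    [0,0,0],
    [0,0,0]
  ]
}}

```text
clock: 3.07
eef_pos: [466.9, -155.0, 56.1]
tcp_rot: [-3.139, -0.0, -0.037]
contact_force: [0.7, 14.7, 12.7]
opening: 0.388
grasp_force: 43.6
```

Gripped at an opening of 33 mm. Next I'll pull along tool +x, easing off the side load as I go.

{"fn": "play_rows", "kwargs": {
  "dp": [
    [0.06,-0.04,-0.03],
    [0.15,-0.04,-0.03],
    [0.24,-0.04,-0.03],
    [0.33,-0.04,-0.03],
    [0.4,-0.04,-0.03]
  ],
  "rot": [
    [0,0,0],
    [0,0,0],
    [0,0,0],
    [0,0,0],
    [0,0,0]
  ]
}}

```text
clock: 3.48
eef_pos: [479.8, -155.2, 56.2]
tcp_rot: [-3.14, 0.006, -0.035]
contact_force: [-11.2, 0.3, 7.5]
opening: 0.382
grasp_force: 47.7
```

{"fn": "play_rows", "kwargs": {
  "dp": [
    [0.05,0,0],
    [0.05,0,0],
    [0.05,0,0],
    [0.05,0,0],
    [0.05,0,0]
  ],
  "rot": [
    [0,0,0],
    [0,0,0],
    [0,0,0],
    [0,0,0],
    [0,0,0]
  ]
}}

```text
clock: 3.9
eef_pos: [481.9, -155.3, 56.2]
tcp_rot: [-3.14, 0.005, -0.035]
contact_force: [-9.6, 0.4, 6.3]
opening: 0.382
grasp_force: 47.5
```

{"fn": "play_rows", "kwargs": {
  "dp": [
    [0.04,0,0],
    [0.08,0,0],
    [0.1,0,0],
    [0.1,0,0],
    [0.1,0,0]
  ],
  "rot": [
    [0,0,0],
    [0,0,0],
    [0,0,0],
    [0,0,0],
    [0,0,0]
  ]
}}

```text
clock: 4.32
eef_pos: [484.9, -155.4, 56.2]
tcp_rot: [-3.14, 0.007, -0.035]
contact_force: [-12.5, -0.9, 10.3]
opening: 0.381
grasp_force: 48.0
```

{"fn": "play_rows", "kwargs": {
  "dp": [
    [0,0,0],
    [0,0,0],
    [0,0,0],
    [0,0,0],
    [0,0,0]
  ],
  "rot": [
    [0,0,0],
    [0,0,0],
    [0,0,0],
    [0,0,0],
    [0,0,0]
  ]
}}

```text
clock: 4.73
eef_pos: [484.9, -155.4, 56.2]
tcp_rot: [-3.14, 0.007, -0.035]
contact_force: [-13.5, -1.5, 10.6]
opening: 0.384
grasp_force: 48.0
```

```bash
python3 - <<'E'
from rig import optics
import cv2,numpy as np
a=optics.grab_frame("side")["color"][205:305,260:400,::-1]; b=optics.grab_frame("top")["color"][130:270,355:455,::-1]
c=np.zeros((420,730,3),np.uint8); c[:300,:420]=cv2.resize(a,(420,300),interpolation=cv2.INTER_CUBIC); c[:,430:]=cv2.resize(b,(300,420),interpolation=cv2.INTER_CUBIC); cv2.imwrite("pics/p1.png",c)
E
```

```text
(no output)
```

View pics/p1.png

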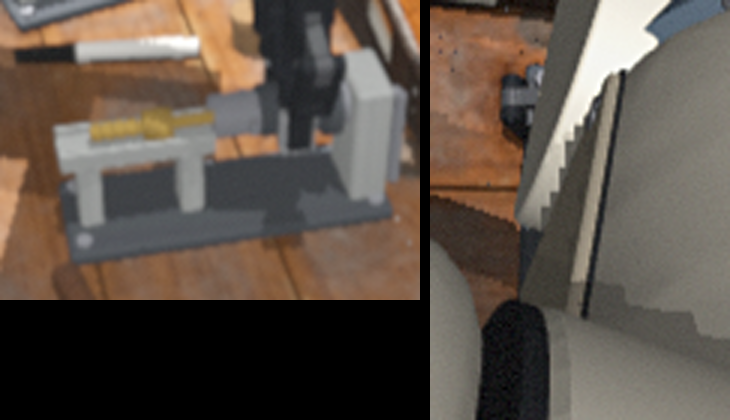

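The plug's hexagon is at (157,123) in the crop with its neck showing, so it has popped out into the gutter. Travel is 18 mm, at the stop. Now I'll release.

{"fn": "play_rows", "kwargs": {
  "dp": [
    [0,0,0],
    [0,0,0],
    [0,0,0],
    [0,0,0],
    [0,0,0]
  ],
  "rot": [
    [0,0,0],
    [0,0,0],
    [0,0,0],
    [0,0,0],
    [0,0,0]
  ],
  "fingers": 1
}}

```text
clock: 5.25
eef_pos: [489.2, -156.2, 56.6]
tcp_rot: [3.141, -0.001, -0.035]
contact_force: [0.6, -0.5, -0.3]
opening: 0.999
grasp_force: 0.0
```

{"fn": "play_rows", "kwargs": {
  "dp": [
    [0,0,0],
    [0,0,0],
    [0,0,-0.3],
    [0,0,-0.8],
    [0,0,-1.5]
  ],
  "rot": [
    [0,0,0],
    [0,0,0],
    [0,0,0],
    [0,0,0],
    [0,0,0]
  ]
}}

```text
clock: 5.67
eef_pos: [487.3, -155.6, 115.5]
tcp_rot: [-3.14, 0.004, -0.035]
contact_force: [0.1, -0.3, 0.1]
opening: 0.997
grasp_force: 0.0
```

{"fn": "play_rows", "kwargs": {
  "dp": [
    [0,0,-0.8],
    [0,0,-1.6],
    [0,0,-2.4],
    [0,0,-3],
    [0,0,-3]
  ],
  "rot": [
    [0,0,0],
    [0,0,0],
    [0,0,0],
    [0,0,0],
    [0,0,0]
  ]
}}

```text
clock: 6.08
eef_pos: [491.4, -156.9, 241.7]
tcp_rot: [3.139, -0.008, -0.035]
contact_force: [0.7, -0.6, 1.1]
opening: 0.999
grasp_force: 0.0
```

```bash
python3 - <<'E'
from rig import optics
import cv2,numpy as np
a=optics.grab_frame("side")["color"][145:305,240:400,::-1]; b=optics.grab_frame("wrist")["color"][60:320,250:390,::-1]
c=np.zeros((520,810-10,3),np.uint8); c[:480,:480]=cv2.resize(a,(480,480),interpolation=cv2.INTER_CUBIC); c[:,490:770]=cv2.resize(b,(280,520),interpolation=cv2.INTER_CUBIC); cv2.imwrite("pics/p2.png",c)
E
```

```text
(no output)
```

View pics/p2.png

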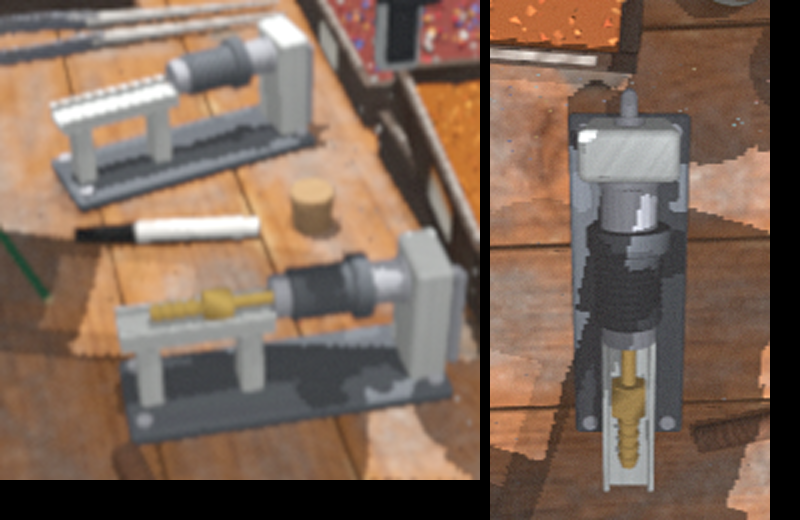

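The plug lies in the gutter (hexagon at (218,303) in the side crop, about 20 mm out). The sleeve is back at home, the empty coupler is undisturbed and the arm is clear.

```bash
python3 -c "
from rig import r
print(r.sign_off())"
```

```text
the job is handed in; nothing more can be done
None
```

The brass plug is out and lying in the gutter, its coupler's sleeve snapped home by itself, the empty coupler was not touched, and I handed the job in about 6 s into the 29 s allowed.

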